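# Hang the red turner on the utensil stand

## Task

Hang the red-handled turner on the utensil stand: put the steel eye at the end of its handle over the upturned tip of the stand's hook and let go, so that it hangs freely from the hook, blade down. Leave the blue-handled turner lying where it is.

Things in the scene. Friction and masses are not known exactly. Their poses are not given: they have to be found in the camera images.
- red_turner: Small turner, red handle, black slotted blade, 170 mm, 70 g, lying flat. Origin: centre of the steel eye at the handle's end, 9 mm above the worktop; x runs from eye to blade, z up. Eye: level ring of 8 mm bar, hole 34 mm. Handle: bar 20 wide (y), 18 thick (z), x = 28 to 90; centre of mass and best grip about x = 60. Blade: 5 thick, 52 wide, x = 97 to 145, its underside level with the handle's.
- blue_turner: The same turner with a blue handle, lying roughly in line with the red one, their eyes 140 to 300 mm apart; either may lie to the left. Same frame and sizes. It must stay where it is. (Over the back of the worktop, behind the work, wall cabinets hang 520 mm above it, their fronts about 600 mm ahead of the robot: keep the wrist and elbow clear of them.)
- hook_tip (a point): Top of the upturned tip of the stand's only hook, 208 mm above the worktop; x: level, the way the hook points, away from the post; z up. The tip is 8 mm thick with a 10 mm ball end and rises from the end of a level 8 mm arm, whose centre line is 33 mm below this point. A level eye, handle pointing along +x, can be lowered over it to about 18 mm below this point.
- hook_stand: The stand, fixed: wooden base 90 mm wide, 10 high; 16 mm steel post, wooden ball 26 mm wide on top (its top 198 mm up). Origin: under the post; x: the way the hook points (tip at x = 75). Let go on the tip, the turner swings down by itself and slides along the arm, often up to the post; it hangs upright, eye centre about 46 mm below the tip, blade end about 17 mm above the worktop: all fine.

How it is judged:
By the outcome, as a careful person would: the job done as asked, in the order asked, and still so for the second after the job is handed in, with the robot touching nothing.
It also fails if it takes over 42 s, if anything falls off the work surface, if the arm or the gripper's body presses on something with over 40 N, if the wrist force passes 120 N, or if a joint passes its speed limit or range.

## Robot

A 6-joint arm with a two-finger parallel gripper is mounted at the origin on a cart in front of the work surface, level with it; the furniture and walls round the work are solid. World frame = base frame: x ahead of the robot, y to its left, z up, the work surface at z = 0. Lengths are in m, angles in rad, forces in N, time in s.
With the tool pointing down it reaches from about 0.225 to 0.875 m from the base axis. Payload 3.4 kg.
Tool frame: the origin (TCP) lies at the very end of the fingers, on their centre line; the grasp point (between the pads) lies 19 mm behind it (manip.hold_point_z is the distance from the TCP to the grasp point, in m); z points along the fingers, y is the line along which they close (so a half turn about z gives the same grasp; the last joint's range is limited). The gripper opens to 85 mm and grips with 20 to 120 N. Pads are 22 mm wide; open, the fingers measure 114 mm over their backs; the gripper's body (76 mm by 85 mm) begins 54 mm behind the grasp point. The pads swing forward as they close: fully open they stand 13 mm farther back than shut.
Start: joints at [-1.257, 0.276, 1.505, -0, 1.361, -0.121], TCP at [0.242, -0.522, 0.231] pointing down, gripper open.
Joint ranges: [-2.89, 2.89], [-0.75, 2.08], [0.22, 2.7], [-1.18, 4.32], [0.11, 2.71], [-2.7, 2.7]. Speed limits (rad/s): [2.57, 2.57, 3.14, 3.14, 3.14, 3.14].

## Interface

Orientations are given as a unit quaternion [w, x, y, z].
In Python, from rig import readout, viewer, order, manip gives the robot as it stands. The module is installed in compiled form; this text tells all that it offers.
- The arm moves only by the tool send_rows, never from a script. Its arguments are lists of equal length, an entry for each row: "xyz": the shift along the world's x, y, z in m, a list of three; "delta_rot": the turn, a rotation vector about the world's x, y, z in degrees, a list of three. In form: {"xyz": [[tx, ty, tz], ...], "delta_rot": [[wx, wy, wz], ...]}. A call has 1 to 12 rows; each row shifts and turns the commanded pose from where the row before left it; what a row does not reach is not made up. A row lasts 1/10 s, in which the tool goes at most 50 mm and 8.59 degrees, less where a joint would pass 70% of its speed; a pose out of reach is approached as far as the arm can. A call with a gripper value outside its range is refused whole. "gripper" is the finger opening in m, from 0 to 0.0854, set as the call begins (left out, the last holds). The fingers move at their own pace and stop on an object; "force" is the grip in N (left out, the last holds). Time passes only in rows, so rows that do not move let the fingers close. It gives the time, the measured TCP pose, the force, the opening and the grip force at its end, in the units of the state.
- readout.get_state(): the state, without advancing time (a new reading comes with each control period).
- viewer.get_image(name): name is "scene" or "top"; returns a dict with "color" (420x560x3 uint8, red, green, blue), "depth" (420x560 float32, m along the optical axis (not along the pixel's ray), 0 where there is no reading), "K" (3x3 intrinsics, pixels), "camera_from_world" (4x4, takes a point from world to camera coordinates). Camera axes: x right, y up, looking along -z (the intrinsics and any distortion apply to the point x, -y, -z); pixel columns grow to the right and rows downward; lengths in m; the calibration is good to about 2 mm. A picture is of the moment at which its call begins.
- order.sign_off(): hands the job in; it is judged then, once.
The state is a dict: "clock": time; "qpos": joint angles; "qd": joint speeds; "effort": joint torques, N m; "position": TCP position; "ee_rot": TCP orientation; "contact_force": force on the tool from outside, world axes, zero at the start; "moment": the same for the moment, N m; "width": finger opening in m; "gripper_force": force on a finger pad.
Only numpy, scipy, OpenCV 4.12 (cv2) and the standard library are available. Lean on these libraries where they do the work, as an engineer would, in place of code of your own. Each camera call takes 0.05 s, during which the arm holds its last target. There are 200 camera calls.

## Working session

There is one attempt and no reset: what is moved stays moved. The work goes in short steps, Python scripts to look and compute and a tool call to move; the robot and the scene stay as the last step left them, time stands still between calls to the robot, and variables do not carry over. Pictures are saved under pics/ and viewed, at most 10 in all, crops included, and the job is handed in when it is done.

Besides the shell and the picture viewer there is one more tool, called after "Call:" as name(argument=value, ...), one argument or row to a line, values as JSON. send_rows: Moves the arm, as the interface text tells. Its arguments: {"type":"object","properties":{"xyz":{"type":"array"},"delta_rot":{"type":"array"},"gripper":{"type":"number"},"force":{"type":"number"}},"required":["xyz","delta_rot"]}

```bash
mkdir -p pics; cat > h.py <<'E'
import numpy as np, cv2
from rig import readout, viewer, order, manip
def grab(n,tag):
    im=viewer.get_image(n); np.savez(f'{tag}.npz',**im); cv2.imwrite(f'pics/{tag}.png',im['color'][:,:,::-1]); return im
def ray(im,u,v):
    K=im['K'];T=im['camera_from_world']
    d=np.array([(u-K[0,2])/K[0,0],-(v-K[1,2])/K[1,1],-1.])
    R=T[:3,:3];return -R.T@T[:3,3],R.T@d
def atz(im,u,v,z):
    o,d=ray(im,u,v);return o+d*(z-o[2])/d[2]
def atd(im,u,v):
    o,d=ray(im,u,v);return o+d*im['depth'][int(round(v)),int(round(u))]
def tri(a,b):
    (o1,d1),(o2,d2)=a,b
    A=np.stack([d1,-d2],1);s=np.linalg.lstsq(A,o2-o1,rcond=None)[0]
    p,q=o1+s[0]*d1,o2+s[1]*d2;return (p+q)/2,np.linalg.norm(p-q)
E
python3 - <<'E'
from h import *
for n in('scene','top'):
    im=grab(n,n+'0');T=im['camera_from_world'];print(n,(-T[:3,:3].T@T[:3,3]).round(3),im['K'].round(1).tolist(),[k for k in im])
print(readout.get_state())
E
```

```text
scene [-0.097  0.522  0.562] [[451.7, 0.0, 285.4], [0.0, 451.7, 207.2], [0.0, 0.0, 1.0]] ['color', 'depth', 'K', 'camera_from_world']
top [ 0.118 -0.2    1.468] [[536.2, 0.0, 271.8], [0.0, 536.2, 199.6], [0.0, 0.0, 1.0]] ['color', 'depth', 'K', 'camera_from_world']
{'clock': 0.1, 'qpos': array([-1.25699142e+00,  2.76501803e-01,  1.50599997e+00, -1.50509116e-05,
        1.36072264e+00, -1.20994861e-01]), 'qd': array([ 0.00115482, -0.00236917, -0.00282646,  0.00021244, -0.0003581 ,
       -0.00181333]), 'effort': array([ 8.55718863e-04, -4.17699945e+01, -2.46405977e+01, -3.45263279e-04,
        5.79659725e-03,  1.18764228e-05]), 'position': array([ 0.24205066, -0.52104357,  0.23054592]), 'ee_rot': array([-8.11382529e-04,  9.76460907e-01,  2.15692909e-01, -8.58576430e-05]), 'contact_force': array([ 0.0593457 , -0.01047189,  0.43606192]), 'moment': array([-0.02247899, -0.0061184 , -0.03311882]), 'gripper_force': 0.0, 'width': 0.08529585677411046}
```

View pics/scene0.png

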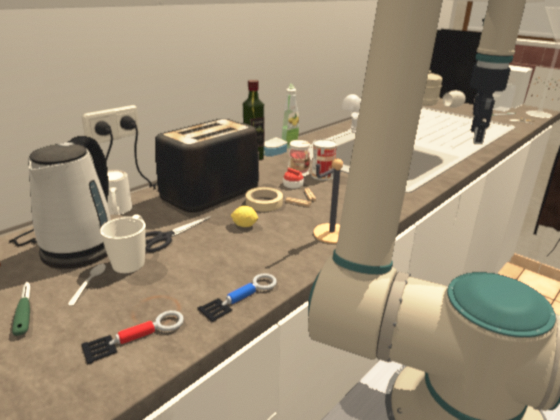

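View pics/top0.png

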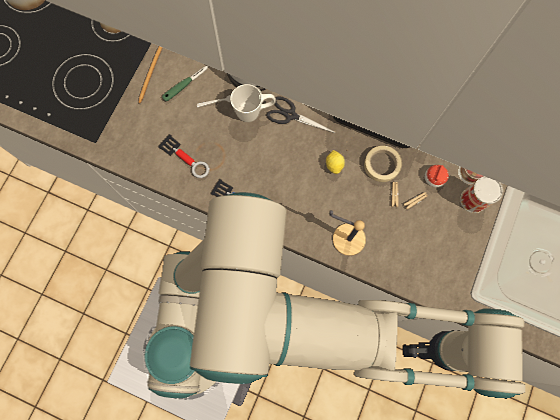

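The scene view shows the red turner's eye at (170,322) and its blade at (98,346), with the stand's ball at (338,163). In the top view the red eye is at (200,170), the base at (350,238), the ball at (359,226), and the hook tip near (333,213). I'll enlarge these areas.

```bash
python3 - <<'E'
import cv2,numpy as np
s=cv2.imread('pics/scene0.png');t=cv2.imread('pics/top0.png')
def c(i,x,y,w,h,f): return cv2.resize(i[y:y+h,x:x+w],(w*f,h*f),interpolation=cv2.INTER_CUBIC)
A=np.hstack([c(t,150,125,66,50,6),c(t,320,200,66,50,6)])
B=np.hstack([c(s,75,300,132,70,3),c(s,305,145,66,50,6)[:210]]) if 0 else np.hstack([c(s,75,295,132,97,3)[:290],c(s,300,150,66,48,6)[:288+2]]) if 0 else np.hstack([c(s,75,300,132,96,3),c(s,300,152,66,48,6)])
cv2.imwrite('pics/crop1.png',np.vstack([A,B]))
E
```

```text
(no output)
```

View pics/crop1.png

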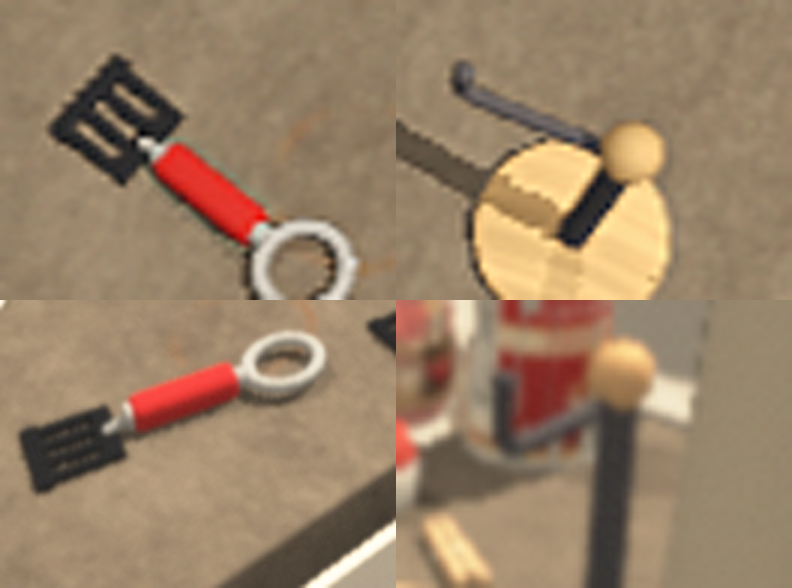

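The crop shows these positions:

| Point | Top view | Scene view |
|---|---|---|
| Red eye | (200.3,169) | (169.7,320.3) |
| Handle middle | (185.2,157.2) | (136,332.7) |
| Blade | (169.5,145) | (99.3,349.7) |
| Hook tip | (331,212) | (317.8,165) |
| Stand ball | (359.5,225.3) | (338.2,164.2) |

```bash
python3 - <<'E'
from h import *
s=dict(np.load('scene0.npz'));t=dict(np.load('top0.npz'))
for n,a,b in[('eye',(200.3,169),(169.7,320.3)),('handle',(185.2,157.2),(136,332.7)),('blade',(169.5,145),(99.3,349.7)),('tip',(331,212),(317.8,165)),('ball',(359.5,225.3),(338.2,164.2))]:
    p,e=tri(ray(t,*a),ray(s,*b));print(n,p.round(4),round(e,4))
for n,a,b,z in[('eye',(200.3,169),(169.7,320.3),.01),('handle',(185.2,157.2),(136,332.7),.015),('blade',(169.5,145),(99.3,349.7),.005),('tip',(331,212),(317.8,165),.206),('ball',(359.5,225.3),(338.2,164.2),.185)]:
    print(n,'top',atz(t,*a,z).round(4),'sc',atz(s,*b,z).round(4))
print('base',atz(t,349.2,239.2,.01), manip.hold_point_z)
E
```

```text
eye [0.4681 0.1843 0.0116] 0.002
handle [0.4843 0.241  0.0095] 0.0004
blade [0.5011 0.3012 0.002 ] 0.0009
tip [ 0.4501 -0.2035  0.2065] 0.0001
ball [ 0.4513 -0.2802  0.1872] 0.0021
eye top [0.4693 0.1855 0.01  ] sc [0.4687 0.1829 0.01  ]
handle top [0.4828 0.2392 0.015 ] sc [0.4788 0.2439 0.015 ]
blade top [0.5006 0.3005 0.005 ] sc [0.4975 0.3022 0.005 ]
tip top [ 0.4503 -0.2034  0.206 ] sc [ 0.4509 -0.2046  0.206 ]
ball top [ 0.4528 -0.2798  0.185 ] sc [ 0.4533 -0.285   0.185 ]
base [ 0.45065942 -0.27894525  0.01      ] 0.0187
```

Call:
send_rows(
  xyz=[
    [0,0,0.035],
    [0,0,0.035],
    [0.012,0.038,0],
    [0.012,0.038,0],
    [0.012,0.038,0],
    [0.012,0.038,0],
    [0.012,0.038,0],
    [0.012,0.038,0],
    [0.012,0.038,0],
    [0.012,0.038,0],
    [0.012,0.038,0],
    [0.012,0.038,0],
  ],
  delta_rot=[
    [0,0,0],
    [0,0,0],
    [0,0,5],
    [0,0,5],
    [0,0,5],
    [0,0,5],
    [0,0,5],
    [0,0,5],
    [0,0,5],
    [0,0,5],
    [0,0,5],
    [0,0,4.6],
  ],
)

```text
clock: 1.3
position: [0.3621, -0.1398, 0.3011]
ee_rot: [-0.0, 0.795, 0.607, 0.0]
contact_force: [-0.2, -0.3, -0.3]
width: 0.0853
gripper_force: 0.0
```

Call:
send_rows(
  xyz=[
    [0.012,0.038,0],
    [0.012,0.038,0],
    [0.012,0.038,0],
    [0.012,0.038,0],
    [0.012,0.038,0],
    [0.012,0.038,0],
    [0.012,0.038,-0.02],
    [0.012,0.038,-0.03],
    [0.012,0.038,-0.04],
    [0.012,0.038,-0.04],
    [0,0,0],
    [0,0,0],
  ],
  delta_rot=[
    [0,0,0],
    [0,0,0],
    [0,0,0],
    [0,0,0],
    [0,0,0],
    [0,0,0],
    [0,0,0],
    [0,0,0],
    [0,0,0],
    [0,0,0],
    [0,0,0],
    [0,0,0],
  ],
)

```text
clock: 2.5
position: [0.4786, 0.2299, 0.1791]
ee_rot: [-0.0, 0.795, 0.606, -0.002]
contact_force: [0.6, -0.1, 0.5]
width: 0.0855
gripper_force: 0.0
```

```bash
python3 - <<'E'
from h import *
grab('top','top1');s=grab('scene','scene1');st=readout.get_state()
from scipy.spatial.transform import Rotation as R
q=st['ee_rot'];M=R.from_quat([*q[1:],q[0]]).as_matrix()
print(st['clock'],st['position'],M.round(3).tolist(),np.degrees(np.arctan2(M[1,1],M[0,1])),st['qpos'].round(2))
c=np.hstack([cv2.resize(cv2.imread('pics/'+f+'1.png')[y:y+w*3//2,x:x+w],(400,600),interpolation=cv2.INTER_CUBIC) for f,x,y,w in(('top',130,60,130),('scene',60,190,150))])
cv2.imwrite('pics/c1.png',c)
E
```

```text
2.6 [0.47976409 0.22920835 0.18130565] [[0.267, 0.964, 0.001], [0.964, -0.267, -0.0], [0.0, 0.001, -1.0]] -15.502931539113138 [ 0.32  0.24  1.68 -0.    1.22  0.59]
```

View pics/c1.png

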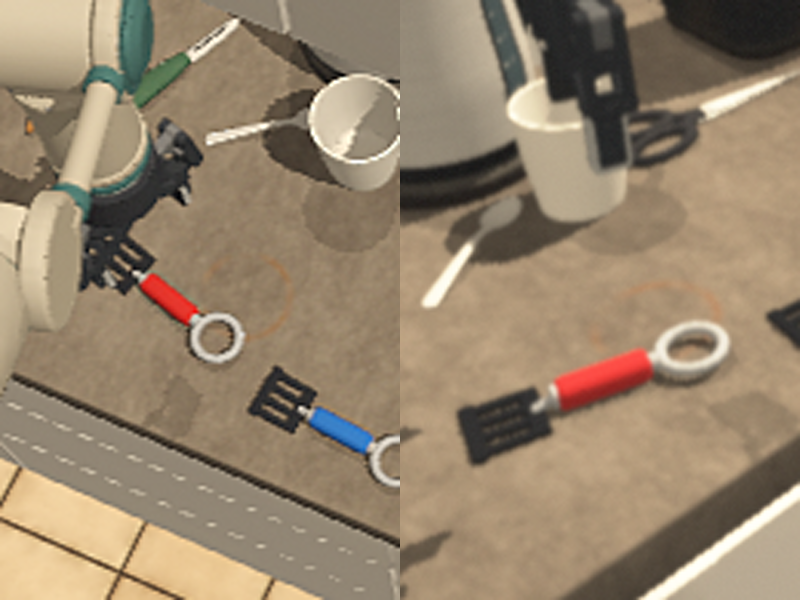

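The top crop puts the red eye at (217,337) and the handle middle at (169,297), which match the first measurement. The fingers are clear of the spoon and cup, so I'll descend and grip.

Call:
send_rows(
  xyz=[
    [0.005,0.013,-0.02],
    [0,0,-0.035],
    [0,0,-0.035],
    [0,0,-0.035],
    [0,0,-0.025],
    [0,0,-0.015],
    [0,0,-0.007],
    [0,0,-0.004],
    [0,0,0],
    [0,0,0],
    [0,0,0],
  ],
  delta_rot=[
    [0,0,0.5],
    [0,0,0],
    [0,0,0],
    [0,0,0],
    [0,0,0],
    [0,0,0],
    [0,0,0],
    [0,0,0],
    [0,0,0],
    [0,0,0],
    [0,0,0],
  ],
)

```text
clock: 3.7
position: [0.4852, 0.2429, 0.0055]
ee_rot: [0.0, 0.793, 0.609, 0.001]
contact_force: [0.4, 0.1, 0.3]
width: 0.0853
gripper_force: 0.0
```

Call:
send_rows(
  xyz=[
    [0,0,0],
    [0,0,0],
    [0,0,0],
    [0,0,0],
    [0,0,0],
    [0,0,0],
    [0,0,0],
    [0,0,0],
    [0,0,0],
    [0,0,0],
    [0,0,0],
    [0,0,0],
  ],
  delta_rot=[
    [0,0,0],
    [0,0,0],
    [0,0,0],
    [0,0,0],
    [0,0,0],
    [0,0,0],
    [0,0,0],
    [0,0,0],
    [0,0,0],
    [0,0,0],
    [0,0,0],
    [0,0,0],
  ],
  gripper=0.01,
  force=50,
)

```text
clock: 4.9
position: [0.4848, 0.2429, 0.0047]
ee_rot: [0.0, 0.793, 0.609, 0.0]
contact_force: [0.2, 0.5, 4.0]
width: 0.0186
gripper_force: 49.7
```

Call:
send_rows(
  xyz=[
    [0,0,0.01],
    [0,0,0.03],
    [0,0,0.04],
    [0,0,0.04],
    [0,0,0.04],
    [0,0,0.04],
    [0,0,0.03],
    [0,0,0.01],
    [0,0,0],
  ],
  delta_rot=[
    [0,0,0],
    [0,0,0],
    [0,0,0],
    [0,0,0],
    [0,0,0],
    [0,0,0],
    [0,0,0],
    [0,0,0],
    [0,0,0],
  ],
)

```text
clock: 5.8
position: [0.4846, 0.2428, 0.2454]
ee_rot: [0.0, 0.793, 0.609, 0.001]
contact_force: [0.5, -0.6, -0.9]
width: 0.0182
gripper_force: 49.1
```

Call:
send_rows(
  xyz=[
    [-0.003,-0.02,0],
    [-0.003,-0.03,0],
    [-0.003,-0.038,0],
    [-0.003,-0.038,0],
    [-0.003,-0.038,0],
    [-0.003,-0.038,0],
    [-0.003,-0.038,0],
    [-0.003,-0.038,0],
    [-0.004,-0.038,0],
    [-0.004,-0.034,0],
    [-0.003,-0.024,0],
    [0,-0.012,0],
  ],
  delta_rot=[
    [0,0,1],
    [0,0,2],
    [0,0,2],
    [0,0,2],
    [0,0,2],
    [0,0,2],
    [0,0,2],
    [0,0,2],
    [0,0,0],
    [0,0,0],
    [0,0,0],
    [0,0,0],
  ],
)

```text
clock: 7.0
position: [0.4477, -0.1445, 0.2419]
ee_rot: [-0.002, 0.708, 0.706, -0.001]
contact_force: [0.5, 0.5, -0.8]
width: 0.0186
gripper_force: 49.1
```

Call:
send_rows(
  xyz=[
    [0,0,0],
    [0,0,0],
    [0,0,0],
  ],
  delta_rot=[
    [0,0,0],
    [0,0,0],
    [0,0,0],
  ],
)

```text
clock: 7.3
position: [0.4493, -0.1419, 0.244]
ee_rot: [-0.001, 0.707, 0.708, 0.0]
contact_force: [0.0, -0.5, -0.1]
width: 0.0186
gripper_force: 49.1
```

```bash
python3 - <<'E'
from h import *
grab('top','top2');s=grab('scene','scene2');st=readout.get_state()
print(st['clock'],st['position'],st['ee_rot'],st['width'])
c=np.hstack([cv2.resize(cv2.imread('pics/'+f+'2.png')[y:y+w*3//2,x:x+w],(400,600),interpolation=cv2.INTER_CUBIC) for f,x,y,w in(('top',290,160,80),('scene',260,100,100))])
cv2.imwrite('pics/c2.png',c)
E
```

```text
7.4 [ 0.44948552 -0.1420466   0.24436789] [-2.26529465e-04  7.06442518e-01  7.07770372e-01  1.34494174e-04] 0.018844365548874906
```

View pics/c2.png

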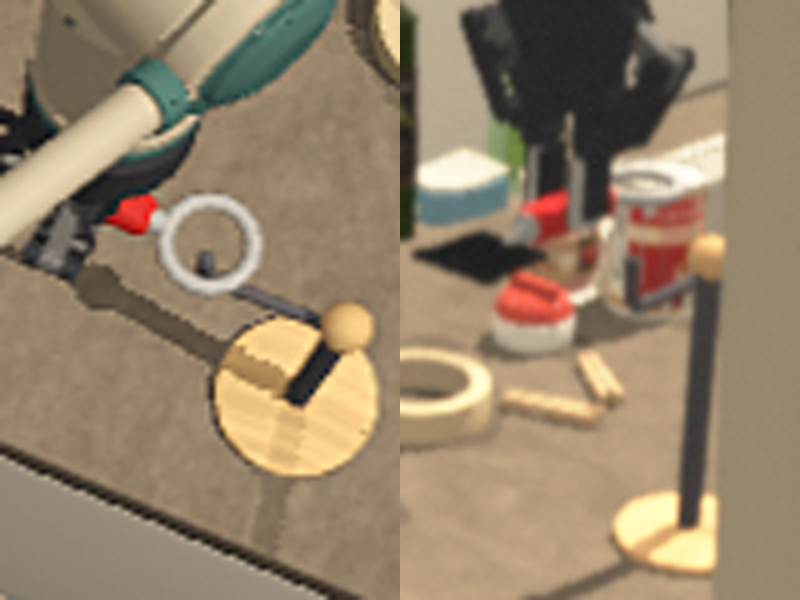

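The top crop shows the eye at (211,244), which is full-image (332.2,208.8), and the hook tip at (206,262), which is (331.2,212.4). In the scene view the fingers hide the eye, so I'll use depth for the eye's height.

```bash
python3 - <<'E'
from h import *
t=dict(np.load('top2.npz'))
P=[];
for v in range(197,221):
  for u in range(318,346):
    r=np.hypot(u-332.2,v-208.8)
    p=atd(t,u,v)
    if 7.5<r<10.5 and .22<p[2]<.29: P.append(p)
P=np.array(P);print(len(P),P.mean(0),np.median(P,0),P.min(0),P.max(0))
A=np.c_[P[:,:2]-P[:,:2].mean(0),np.ones(len(P))];print('plane',np.linalg.lstsq(A,P[:,2],rcond=None)[0])
print('eye',[atz(t,332.2,208.8,z).round(4) for z in(.244,.25,.256)])
print('tip',atz(t,331.2,212.4,.206))
s=dict(np.load('scene2.npz'))
for u,v in[((475-400)/4+260,100+255/4),((540-400)/4+260,100+225/4),((570-400)/4+260,100+205/4)]: print(atd(s,u,v))
E
```

```text
130 [ 0.44704817 -0.20059978  0.25083278] [ 0.44760585 -0.19953143  0.25067909] [ 0.4224983  -0.22380288  0.24489181] [ 0.47215743 -0.17889895  0.25721908]
plane [0.00139524 0.01365193 0.25083278]
eye [array([ 0.4486, -0.203 ,  0.244 ]), array([ 0.447, -0.203,  0.25 ]), array([ 0.4454, -0.203 ,  0.256 ])]
tip [ 0.44959188 -0.20425528  0.206     ]
[ 0.45203559 -0.08108861  0.24245113]
[ 0.44016676 -0.11483431  0.25220617]
[ 0.43600329 -0.13223261  0.25923641]
```

Call:
send_rows(
  xyz=[
    [0.002,-0.001,0],
    [0,0,-0.01],
    [0,0,-0.012],
    [0,0,-0.012],
    [0,0,-0.01],
    [0,0,-0.006],
    [0,0,-0.004],
    [0,0,0],
    [0,0,0],
    [0,0,0],
  ],
  delta_rot=[
    [0,0,0],
    [0,0,0],
    [0,0,0],
    [0,0,0],
    [0,0,0],
    [0,0,0],
    [0,0,0],
    [0,0,0],
    [0,0,0],
    [0,0,0],
  ],
)

```text
clock: 8.4
position: [0.4518, -0.1444, 0.191]
ee_rot: [0.001, 0.707, 0.707, 0.0]
contact_force: [-0.2, 1.0, -0.6]
width: 0.0189
gripper_force: 49.1
```

```bash
python3 - <<'E'
from h import *
grab('top','top3');s=grab('scene','scene3');st=readout.get_state()
print(st['clock'],st['position'],st['contact_force'])
c=np.hstack([cv2.resize(cv2.imread('pics/'+f+'3.png')[y:y+w*3//2,x:x+w],(400,600),interpolation=cv2.INTER_CUBIC) for f,x,y,w in(('top',290,160,80),('scene',260,100,100))])
cv2.imwrite('pics/c3.png',c)
E
```

```text
8.5 [ 0.4517363  -0.14437132  0.19093943] [-0.01343972 -0.01921297 -0.16316314]
```

View pics/c3.png

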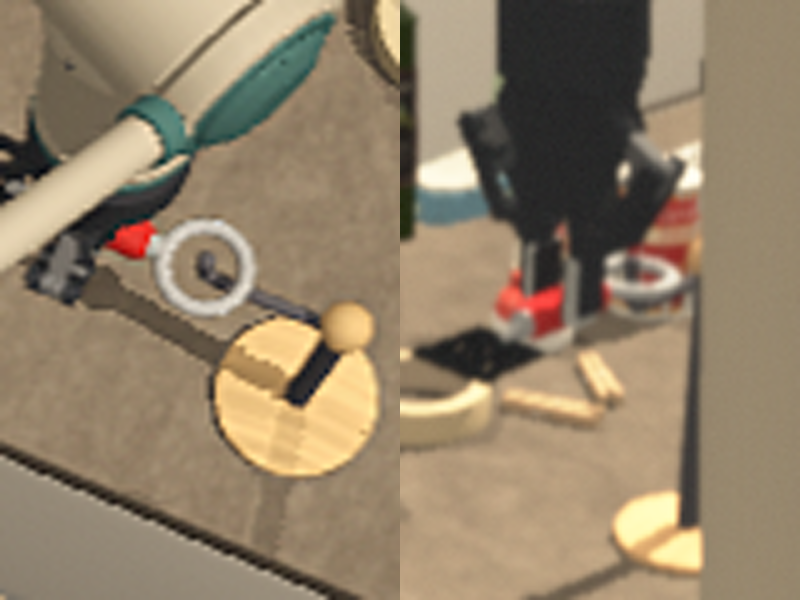

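The eye is centred on the tip: ring centre (206,268), tip (206,262). Lowering a last 3 mm and releasing.

Call:
send_rows(
  xyz=[
    [0,0,-0.003],
    [0,0,0],
    [0,0,0],
  ],
  delta_rot=[
    [0,0,0],
    [0,0,0],
    [0,0,0],
  ],
)

```text
clock: 8.8
position: [0.4514, -0.1442, 0.1874]
ee_rot: [-0.0, 0.707, 0.707, 0.0]
contact_force: [-1.1, 0.5, -0.6]
width: 0.0187
gripper_force: 49.1
```

Call:
send_rows(
  xyz=[
    [0,0,0],
    [0,0,0],
    [0,0,0],
    [0,0,0],
    [0,0,0],
    [0,0,0],
    [0,0,0],
    [0,0,0],
    [0,0,0],
    [0,0,0],
    [0,0,0],
    [0,0,0],
  ],
  delta_rot=[
    [0,0,0],
    [0,0,0],
    [0,0,0],
    [0,0,0],
    [0,0,0],
    [0,0,0],
    [0,0,0],
    [0,0,0],
    [0,0,0],
    [0,0,0],
    [0,0,0],
    [0,0,0],
  ],
  gripper=0.085,
)

```text
clock: 10.0
position: [0.4515, -0.1442, 0.1875]
ee_rot: [0.0, 0.707, 0.707, 0.0]
contact_force: [0.3, 0.8, -0.8]
width: 0.0849
gripper_force: 0.0
```

```bash
python3 - <<'E'
from h import *
grab('top','top4');s=grab('scene','scene4');st=readout.get_state()
print(st['clock'],st['position'],st['contact_force'],st['width'])
c=np.hstack([cv2.resize(cv2.imread('pics/'+f+'4.png')[y:y+w*3//2,x:x+w],(400,600),interpolation=cv2.INTER_CUBIC) for f,x,y,w in(('top',290,160,80),('scene',260,100,100))])
cv2.imwrite('pics/c4.png',c)
E
```

```text
10.1 [ 0.45145053 -0.14423544  0.1874677 ] [-0.11696707 -0.61749496 -0.40894133] 0.08529529377318937
```

View pics/c4.png

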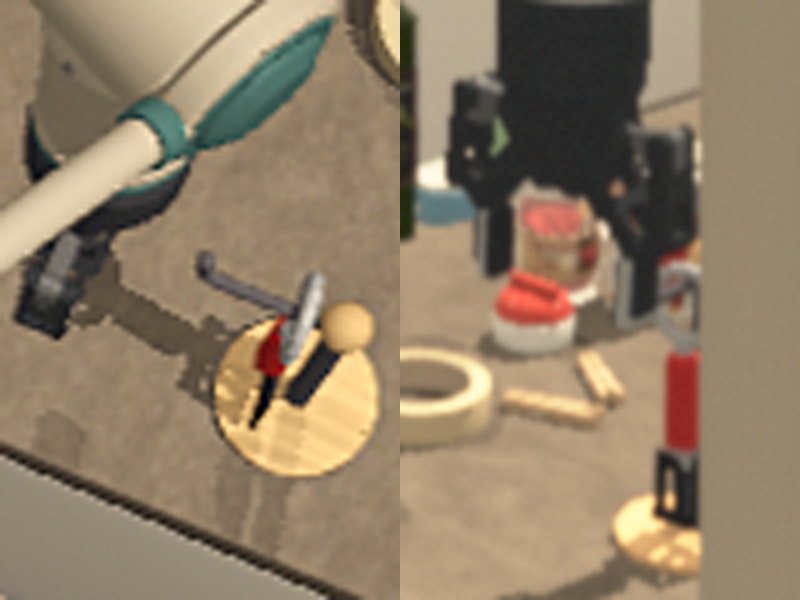

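The turner hangs blade down from the hook arm near the post, with the ring at (310,310) in the top crop. Now I'll retract straight up and let it settle.

Call:
send_rows(
  xyz=[
    [0,0,0.015],
    [0,0,0.03],
    [0,0,0.03],
    [0,0,0.02],
    [0,0.03,0],
    [0,0.03,0],
    [0,0.02,0],
    [0,0,0],
    [0,0,0],
    [0,0,0],
    [0,0,0],
    [0,0,0],
  ],
  delta_rot=[
    [0,0,0],
    [0,0,0],
    [0,0,0],
    [0,0,0],
    [0,0,0],
    [0,0,0],
    [0,0,0],
    [0,0,0],
    [0,0,0],
    [0,0,0],
    [0,0,0],
    [0,0,0],
  ],
)

```text
clock: 11.3
position: [0.4515, -0.0649, 0.2824]
ee_rot: [-0.0, 0.707, 0.707, -0.0]
contact_force: [-0.6, -0.1, 0.2]
width: 0.0851
gripper_force: 0.0
```

Call:
send_rows(
  xyz=[
    [0,0,0],
    [0,0,0],
    [0,0,0],
    [0,0,0],
    [0,0,0],
    [0,0,0],
    [0,0,0],
    [0,0,0],
    [0,0,0],
    [0,0,0],
    [0,0,0],
    [0,0,0],
  ],
  delta_rot=[
    [0,0,0],
    [0,0,0],
    [0,0,0],
    [0,0,0],
    [0,0,0],
    [0,0,0],
    [0,0,0],
    [0,0,0],
    [0,0,0],
    [0,0,0],
    [0,0,0],
    [0,0,0],
  ],
)

```text
clock: 12.5
position: [0.4515, -0.0642, 0.2825]
ee_rot: [0.0, 0.707, 0.707, 0.0]
contact_force: [0.2, 0.0, -0.7]
width: 0.0849
gripper_force: 0.0
```

```bash
python3 - <<'E'
from h import *
grab('top','top5');s=grab('scene','scene5')
c=np.hstack([cv2.resize(cv2.imread('pics/'+f+'5.png')[y:y+w*3//2,x:x+w],(400,600),interpolation=cv2.INTER_CUBIC) for f,x,y,w in(('top',200,140,170),('scene',180,100,180))])
cv2.imwrite('pics/c5.png',c)
E
```

```text
(no output)
```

View pics/c5.png

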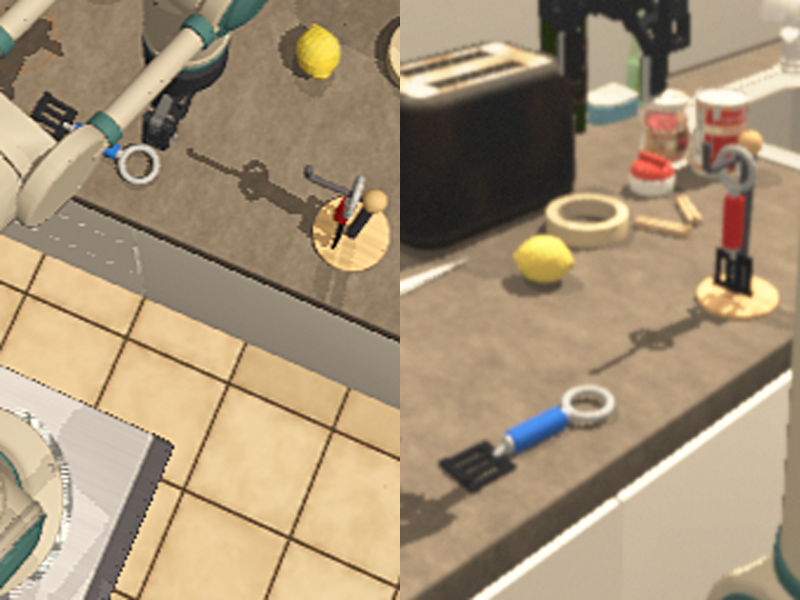

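The red turner hangs from the hook beside the post: ring (738,168), blade (733,270) in the scene crop. The blue turner is undisturbed and the gripper is clear.

```bash
python3 -c "
from rig import order; print(order.sign_off())"
```

```text
the job is handed in; nothing more can be done
None
```

The red turner hangs freely from the stand's hook, blade down, the blue turner is still where it lay, and I handed the job in at about 13 s on the robot's clock.

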